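# Tighten the ratchet jar vise on the honey jar

## Task

The honey jar stands in the ratchet jar vise, whose jaw is still open and whose thumb lever is set to loosen. Flip the thumb lever over to the tightening side, then swing the handle back and forth to wind the jaw in until it holds the jar firmly against the V stop, by feel: stop as soon as the handle goes stiff, for more would crack the glass. Work the vise by its lever and handle only, keep your fingers off jaw and jar, leave the things around it where they are, and let go of the handle.

Things in the scene. Friction and masses are not known exactly. Their poses are not given: they have to be found in the camera images.
- vise: Fixed jar vise: oak bed 95 x 270 mm, 10 mm high, grey gear housing, toothed ratchet wheel, flat steel handle on top. Origin: on the table, on the upright axis of handle and wheel. Own axes: z up, -x the way the handle points at mid swing (roughly to the robot), -y along the bed to jar and stop (bed: y = +50 to -220 mm), where a V-shaped stop block, 50 mm high, is pinned at y = -160 to -176; it is part of the vise.
- honey_jar: Glass honey jar with black lid, 65 mm across, 86 mm high, about 0.33 kg, loose on the bed between jaw and stop. Origin: centre of its underside. Fragile: the jaw may not press on it with more than 90 N.
- jaw: Moving jaw: aluminium plate 70 mm wide, 70 mm high with a rubber pad, slides on the bed along the vise's -y. Its origin lies 58.5 mm behind the pad's face (towards the vise's +y); at the start the origin is that of the vise. It moves 20 mm per rad of the wheel, closes 25 to 48 mm before it grips, and stays where it is left by friction (up to about 17 N).
- selector (a joint): Thumb lever that reverses the ratchet's pawl, on top of the handle, hinged 75 mm from the vise axis; it stays where it is put (3 N at its tip; the handle may swing a little with it). About -0.3 = lever tip to the vise's -y side: handle loosens (start). +0.31 = tip over to the +y side, against its stop: handle tightens; above +0.2 it counts as flipped.
- handle (a joint): Swing of the handle about the vise axis, rad, 0 = along the vise's -x, range -0.5 to +0.36, positive = clockwise from above (grip to the vise's +y). With the lever to tighten, the positive swing drives the jaw, the negative one clicks back freely. Wheel teeth are 0.37 rad apart, so up to 0.37 rad of each stroke is lost.
- grip (a point): Middle of the upright wooden grip at the handle's end, 150 mm from the vise axis: round, 18 mm across at the middle (22 at the foot), 70 to 130 mm above the table; this point at 105 mm. Swinging it free takes 2.5 N, winding the jaw 4 to 5 N; it goes stiff when the jaw bears on the jar (and at the ends of its swing). 7 to 11 N is a good hold, from 15 N on the jar is in danger.
- lever_tip (a point): Point near the outer end of the thumb lever, 34 mm from its hinge: an upright steel fin 8 mm thick, 72 to 90 mm above the table, reaching 38 mm from its hinge towards the grip; this point is at 84 mm, on the fin's middle plane.
- axis (a point): Point on the axis of handle and wheel, on top of the handle's head, 73 mm above the table.
- jam_1: Jam portion tub, 37 x 50 x 16 mm, on the table just left of the gear housing. Leave it.
- jam_2: Jam portion tub, 37 x 50 x 16 mm, on the table on the robot's side of the vise. Leave it.
- salt_shaker: Shaker with a metal cap, 44 mm across, 90 mm high, on the open table to the left of the vise. Leave it.
- pepper_shaker: Shaker with a metal cap, 44 mm across, 90 mm high, on the open table to the left of the vise. Leave it.
Not all that is in view belongs to the job. Leave any pink or yellow look-alike of the honey_jar alone.

How it is judged:
By the outcome, as a careful person would: the job done as asked, in the order asked, and still so for the second after the job is handed in, with the robot touching nothing.
It also fails if it takes over 72 s, if anything falls off the work surface, if the arm or the gripper's body presses on something with over 40 N, if the wrist force passes 120 N, or if a joint passes its speed limit or range.

## Robot

A 6-joint arm with a two-finger parallel gripper is mounted at the origin on a cart in front of the work surface, level with it; the furniture and walls round the work are solid. World frame = base frame: x ahead of the robot, y to its left, z up, the work surface at z = 0. Lengths are in mm, angles in degrees, forces in N, time in s.
With the tool pointing down it reaches from about 250 to 800 mm from the base axis. Payload 8.5 kg.
Tool frame: the origin (TCP) lies at the very end of the fingers, on their centre line; the grasp point (between the pads) lies 19 mm behind it (env.grasp_offset is the distance from the TCP to the grasp point, in mm); z points along the fingers, y is the direction in which the jaws open and shut (so a half turn about z gives the same grasp; the last joint's range is limited). The gripper opens to 85 mm and grips with 20 to 120 N. Pads are 22 mm wide; open, the fingers measure 114 mm over their backs; the gripper's body (76 mm by 85 mm) begins 54 mm behind the grasp point. The pads swing forward as they close: fully open they stand 13 mm farther back than shut.
Start: joints at [-72.938, 13.648, -0.773, 75.585, 0, 90], TCP at [154.03, -501.85, 231.276] pointing down, gripper open.
Joint ranges: [-152.45, 152.45], [-59.26, 108.67], [-65.41, 83.53], [-104.44, 129.93], [-82.83, 76.93], [-180, 180]. Speed limits (degrees/s): [127.2, 127.2, 159.86, 180, 180, 180].

## Interface

Orientations are given as [roll, pitch, yaw] about the fixed x, y, z axes, in that order (R = Rz(yaw) Ry(pitch) Rx(roll)).
In Python, from rig import env, read_camera gives the robot as it stands.
- The arm moves only by the tool carry_out, never from a script. Its argument "motion" is a list of rows, each a list of 5 numbers: the opening, from 0 (shut) to 1 (fully open), then the shift along the tool's x, y, z in cm, then the turn about the tool's z in degrees. A call has 1 to 20 rows; each row shifts and turns the commanded pose from where the row before left it, along the tool's axes as they then stand; what a row does not reach is not made up. A row lasts 1/12 s, in which the tool goes at most 41.7 mm and 7.16 degrees, less where a joint would pass 70% of its speed; a pose out of reach is approached as far as the arm can. A call is refused whole if a number of a shift passes 4.17 or a number of a turn 7.16, either way. A call with a gripper value outside its range is refused whole. The fingers move at their own pace and stop on an object; the grip force is fixed at half the most. Time passes only in rows, so rows that do not move let the fingers close. It gives the time, the measured TCP pose, the force and the opening at its end, in the units of the state.
- env.get_obs(): the state, without advancing time (a new reading comes with each control period).
- read_camera(name): name is "scene" or "top" or "wrist"; returns a dict with "img" (420x560x3 uint8, red, green, blue), "z_map" (420x560 float32, mm along the optical axis (not along the pixel's ray), 0 where there is no reading), "camera_matrix" (3x3 intrinsics, pixels), "k1" (the pictures are not rectified: a ray, as slopes to the right and down, at radius r is drawn at 1 + k1 r^2 times it, then the intrinsics apply), "position" and "attitude" of the camera in the world. Camera axes: x right, y down, z forward; pixel columns grow to the right and rows downward; lengths in mm; the calibration is good to about 2 mm. A picture is of the moment at which its call begins.
- env.hand_in(): hands the job in, once; it reports no verdict.
The state is a dict: "t": time; "joint_pos": joint angles; "dq": joint speeds; "tau": joint torques, N m; "tcp_pos": TCP position; "ee_rot": TCP orientation; "contact_force": force on the tool from outside, world axes, zero at the start; "wrist_torque": the same for the moment, N m; "grip_width": finger opening in mm.
Only numpy, scipy, OpenCV 4.12 (cv2) and the standard library are available. Lean on these libraries where they do the work, as an engineer would, in place of code of your own. Each camera call takes 0.05 s, during which the arm holds its last target.

## Working session

There is one attempt and no reset: what is moved stays moved. The work goes in short steps, Python scripts to look and compute and a tool call to move; the robot and the scene stay as the last step left them, time stands still between calls to the robot, and variables do not carry over. Pictures are saved under pics/ and viewed, and the job is handed in when it is done.

Besides the shell and the picture viewer there is one more tool, called after "Call:" as name([rows], argument=value, ...), one row to a line, values as JSON. carry_out: Moves the arm, as the interface text tells. Its arguments: {"type":"object","properties":{"motion":{"type":"array"}},"required":["motion"]}

```bash
ls; mkdir -p pics; cat > h.py <<'E'
import numpy as np,cv2
from rig import env, read_camera
from scipy.spatial.transform import Rotation as R
def snap(n,f):
    c=read_camera(n); cv2.imwrite('pics/'+f,c['img'][:,:,::-1]); np.savez('pics/'+f+'.npz',**{k:np.array(v) for k,v in c.items()}); return c
def rot(c):
    a=np.array(c['attitude'],float)
    if a.shape==(3,3): return a
    return R.from_euler('xyz',a,degrees=True).as_matrix()
def ray(c,u,v):
    K=np.array(c['camera_matrix']);k1=float(c['k1'])
    p=np.array([(u-K[0,2])/K[0,0],(v-K[1,2])/K[1,1]]); q=p.copy()
    for _ in range(20): q=p/(1+k1*(q@q))
    return np.array([q[0],q[1],1.])
def dep(c,u,v):
    z=c['z_map'][int(round(v)),int(round(u))]
    return rot(c)@(ray(c,u,v)*z)+np.array(c['position'])
def atz(c,u,v,z):
    d=rot(c)@ray(c,u,v);p=np.array(c['position']);return p+d*(z-p[2])/d[2]
def load(f): return dict(np.load('pics/'+f+'.npz'))
E
python3 - <<'E'
from h import *
for n in ['scene','top','wrist']:
    c=snap(n,n+'0.png'); print(n,c['position'],c['attitude'],c['camera_matrix'],c['k1'])
print(env.get_obs())
E
```

```text
pics
scene [ -76.36473058 -771.14448184  713.96535909] [-125.63487888    0.66200093  -48.95889768] [[388.48352615   0.         282.73312495]
 [  0.         388.48352615 206.0298227 ]
 [  0.           0.           1.        ]] -0.08322449527228362
top [ 388.34619616 -228.14915239 1090.68598803] [-1.72448719e+02 -2.33575108e-02 -9.04122976e+01] [[468.8728477    0.         279.64557049]
 [  0.         468.8728477  208.60105214]
 [  0.           0.           1.        ]] -0.08311597495227274
wrist [ 227.29073103 -479.21143973  373.58898628] [ 1.62520561e+02  2.92568339e-02 -7.28602669e+01] [[326.47843111   0.         278.28448684]
 [  0.         326.47843111 212.91760762]
 [  0.           0.           1.        ]] -0.059965878454331184
{'t': 0.15, 'joint_pos': array([-7.29386002e+01,  1.36727938e+01, -8.04368877e-01,  7.55870384e+01,
        3.17271050e-04,  9.00018832e+01]), 'dq': array([-0.00089656, -0.05084654,  0.09563872, -0.08299702,  0.06613925,
        0.11630782]), 'tau': array([ 1.16931020e-03, -5.39078665e+01,  3.46597946e+01,  1.44762357e-02,
        7.10701215e-05,  1.36227277e-05]), 'tcp_pos': array([ 153.93847026, -501.58115975,  230.83782962]), 'ee_rot': array([-1.79935799e+02, -3.15160696e-04,  1.70595163e+01]), 'contact_force': array([ 0.20459965, -0.18605058, -0.72364469]), 'wrist_torque': array([ 0.05051854, -0.02372077, -0.0285354 ]), 'grip_width': 85.51375533864145}
```

View pics/scene0.png

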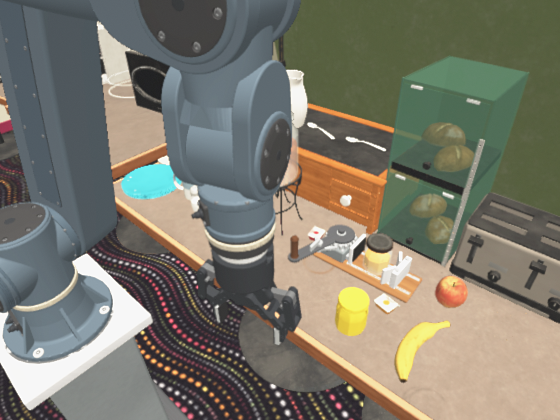

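View pics/top0.png

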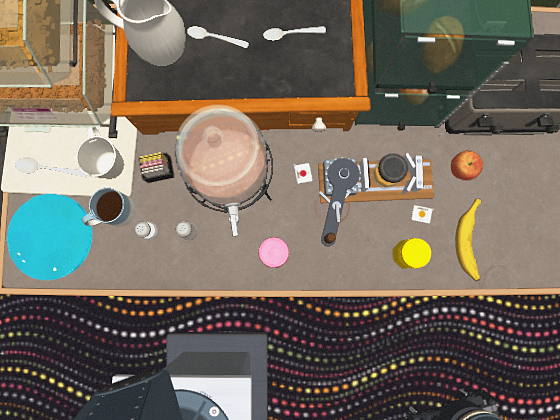

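View pics/wrist0.png

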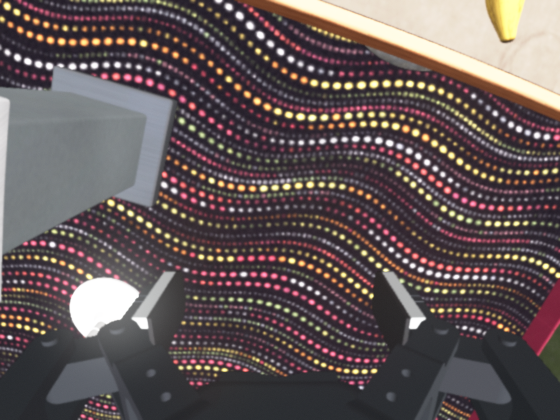

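```bash
python3 - <<'E'
from h import *
c=load('top0.png'); im=c['img'][140:270,280:450,::-1]; cv2.imwrite('pics/top0c.png',cv2.resize(im,None,fx=4.5,fy=4.5,interpolation=cv2.INTER_CUBIC))
E
```

```text
(no output)
```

View pics/top0c.png

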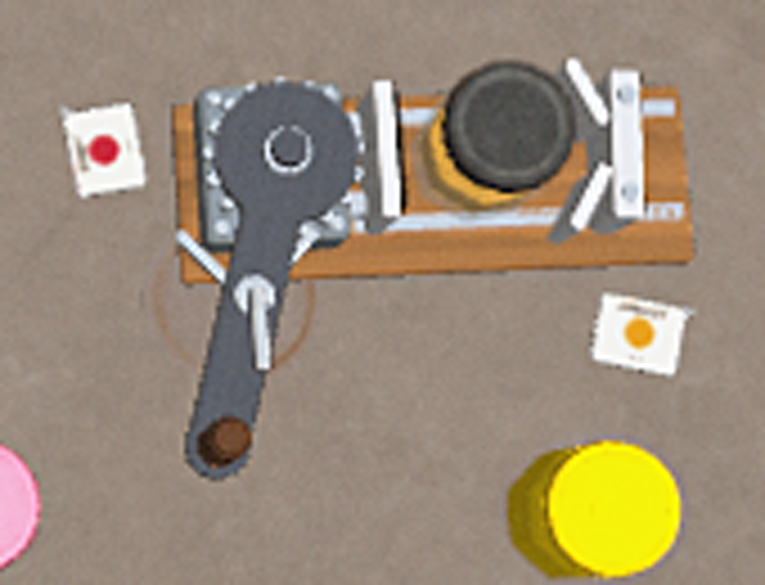

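```bash
python3 - <<'E'
from h import *
c=load('top0.png')
g=lambda x,y:(280+x/4.5-.4,140+y/4.5-.4)
def P(n,x,y,z):
    u,v=g(x,y); print(n,atz(c,u,v,z).round(1),dep(c,u,v).round(1))
P('axis',288,148,73);P('griptop',232,437,130);P('hinge',255,291,84);P('tip',262,366,90)
P('bedTL',173,105,10);P('bedBL',184,283,10);P('bedBR',692,262,10);P('bedTR',680,90,10)
P('lid',510,125,86);P('jawL',383,83,70);P('jawR',391,215,70);P('pink',-10,510,86);P('handle end',215,478,66)
P('jarfoot',640,500,0);P('yellow',615,510,86);P('jam2',640,333,16);P('jam1',103,149,16)
E
```

```text
axis [ 603.  -371.9   73. ] [ 601.1 -370.6   82.1]
griptop [ 456.7 -334.8  130. ] [ 388.3 -228.1 1090.7]
hinge [ 530.4 -352.5   84. ] [ 530.  -352.2   87. ]
tip [ 493.4 -354.3   90. ] [ 493.5 -354.4   89.2]
bedTL [ 639.6 -321.    10. ] [ 642.2 -321.9   -1.2]
bedBL [ 545.3 -324.9   10. ] [ 545.7 -325.2    7.2]
bedBR [ 554.6 -591.7   10. ] [ 555.9 -594.5    1.7]
bedTR [ 646.7 -590.2   10. ] [ 6.492e+02 -5.937e+02 -4.000e-01]
lid [ 611.2 -479.4   86. ] [ 608.2 -475.9   99.6]
jawL [ 636.3 -420.6   70. ] [ 635.8 -420.2   72. ]
jawR [ 569.7 -422.3   70. ] [ 569.4 -422.    71.8]
pink [ 426. -224.   86.] [ 425.9 -224.    88.9]
handle end [ 441.4 -333.2   66. ] [ 444.8 -339.9    1.1]
jarfoot [ 431.2 -561.4    0. ] [ 427.9 -535.4   85.3]
yellow [ 423.2 -522.8   86. ] [ 423.1 -522.4   87.4]
jam2 [ 516.7 -560.4   16. ] [ 516.5 -559.9   17.5]
jam1 [ 615.  -283.6   16. ] [ 615.1 -283.6   15.6]
```

Call:
carry_out([
  [0, 0, 0, 0, 5.69],
  [0, 0, 0, 0, 5.69],
  [0, 0, 0, 0, 5.69],
  [0, 2.8, -0.95, 0, 0],
  [0, 2.8, -0.95, 0, 0],
  [0, 2.8, -0.95, 0, 0],
  [0, 2.8, -0.95, 0, 0],
  [0, 2.8, -0.95, 0, 0],
  [0, 2.8, -0.95, 0, 0],
  [0, 2.8, -0.95, 0, 0],
  [0, 2.8, -0.95, 0, 0],
  [0, 2.8, -0.95, 0, 0],
  [0, 2.8, -0.95, 0, 0],
  [0, 2.8, -0.95, 0, 0],
  [0, 2.8, -0.95, 0, 0],
  [0, 0, 0, 2, 0],
  [0, 0, 0, 2, 0],
  [0, 0, 0, 0, 0],
  [0, 0, 0, 0, 0],
])

```text
t: 1.73
tcp_pos: [489.4, -387.3, 190.4]
ee_rot: [-179.9, 0.1, 0.0]
contact_force: [-0.0, -0.7, 0.3]
grip_width: -0.2
```

```bash
python3 - <<'E'
from h import *
c=snap('wrist','w1.png'); print(c['position'],c['attitude'])
c=snap('scene','s1.png')
E
```

```text
[ 566.42697182 -387.54371961  333.03991215] [ 1.62403883e+02  5.37216090e-02 -8.99204636e+01]
```

View pics/w1.png

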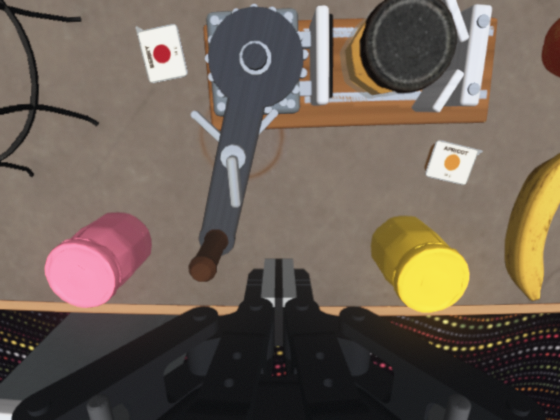

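View pics/s1.png

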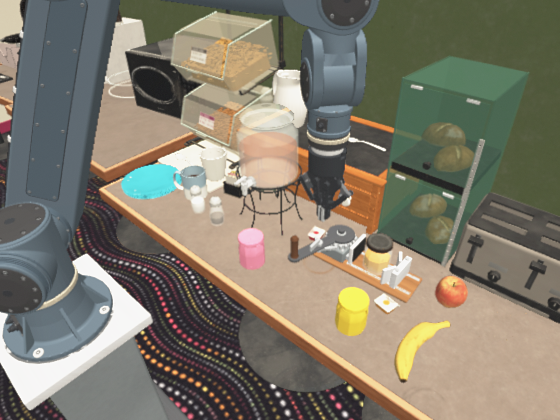

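```bash
python3 - <<'E'
from h import *
c=load('w1.png')
for n,u,v,z in [('axis',256,57,76),('hinge',232,154,84),('tip',236,206,90),('griptop',203,268,130),('bedBL',213,129,10),('bedBR',487,121,10),('jawT',322,8,70),('jawB',324,103,70),('lid',411,42,86),('fingL',264,262,190),('fingR',296,262,190)]:
    print(n,atz(c,u,v,z).round(1),dep(c,u,v).round(1))
E
```

```text
axis [ 603.7 -371.1   76. ] [ 603.  -371.4   81.1]
hinge [ 534.3 -352.2   84. ] [ 533.7 -351.5   78.8]
tip [ 494.9 -354.6   90. ] [ 494.9 -354.6   90.1]
griptop [ 461.9 -335.3  130. ] [ 461.8 -335.3  129.8]
bedBL [ 548.9 -324.2   10. ] [ 551.5 -333.5   57.5]
bedBR [ 558.9 -591.9   10. ] [ 5.586e+02 -5.984e+02 -3.000e-01]
jawT [ 637.9 -418.7   70. ] [ 637.7 -418.6   71.1]
jawB [ 571.8 -422.5   70. ] [ 571.8 -422.8   67.7]
lid [ 613.3 -479.8   86. ] [ 611.4 -476.1   95.7]
fingL [ 496.2 -380.6  190. ] [ 500.9 -381.1  199.7]
fingR [ 496.2 -396.1  190. ] [ 403.2 -407.4    0.5]
```

Call:
carry_out([
  [0, 0.2, 0, 2.8, 0],
  [0, 0, 0, 2.8, 0],
  [0, 0, 0, 2.8, 0],
  [0, 0, 0, 2.8, 0],
  [0, 0, 0, 0, 0],
  [0, 0, -0.6, 0, 0],
  [0, 0, -0.6, 0, 0],
  [0, 0, -0.4, 0, 0],
  [0, 0, 0, 0, 0],
])

```text
t: 2.58
tcp_pos: [492.9, -371.5, 81.5]
ee_rot: [179.9, -0.1, 0.0]
contact_force: [-0.1, -1.0, -0.1]
grip_width: -0.3
```

Call:
carry_out([
  [0, 0, -0.2, 0.3, 0],
  [0, 0, -0.2, 0, 0],
  [0, 0, -0.2, 0, 0],
  [0, 0, -0.2, 0, 0],
  [0, 0, -0.2, 0, 0],
  [0, 0, -0.2, 0, 0],
])

```text
t: 3.08
tcp_pos: [492.2, -359.9, 76.4]
ee_rot: [180.0, -0.0, -0.0]
contact_force: [0.8, -2.4, 0.8]
grip_width: -0.2
```

Call:
carry_out([
  [0, 0, -0.2, 0, 0],
  [0, 0, -0.2, 0, 0],
  [0, 0, -0.2, 0, 0],
  [0, 0, -0.2, 0, 0],
])

```text
t: 3.42
tcp_pos: [492.0, -351.8, 76.2]
ee_rot: [180.0, 0.0, -0.0]
contact_force: [1.0, -2.8, -0.7]
grip_width: 0.1
```

Call:
carry_out([
  [0, 0, -0.2, 0, 0],
  [0, 0, -0.2, 0, 0],
  [0, 0, -0.2, 0, 0],
])

```text
t: 3.67
tcp_pos: [492.1, -345.9, 76.3]
ee_rot: [180.0, 0.0, -0.0]
contact_force: [0.4, -3.5, 0.2]
grip_width: -0.2
```

```bash
python3 - <<'E'
from h import *
c=snap('wrist','w2.png'); print(c['position'],c['attitude'])
E
```

```text
[ 568.71843544 -345.90254365  219.11674933] [ 1.62529496e+02 -7.59961992e-02 -8.99394918e+01]
```

View pics/w2.png

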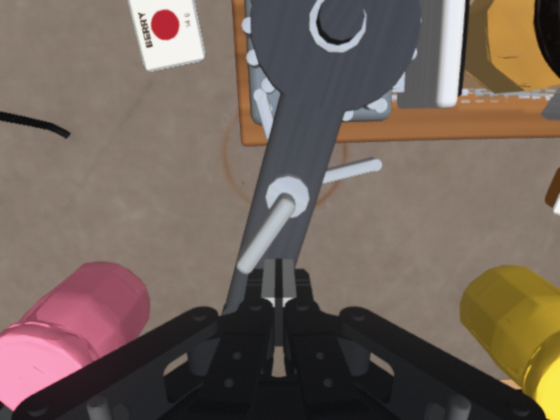

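```bash
python3 - <<'E'
from h import *
c=load('w2.png')
A=atz(c,338,20,76);H=atz(c,288,193,82);T=atz(c,243,268,90);H2=dep(c,289,196)
print(A,H,T,H2)
ang=lambda p,q:np.arctan2(q[1]-p[1],-(q[0]-p[0]))
print(ang(A,H),ang(A,H2),ang(H,T),ang(H2,T))
E
```

```text
[ 603.7029969  -369.68009714   76.        ] [ 534.58951753 -350.31890032   82.        ] [ 502.72602011 -330.65671887   90.        ] [ 533.67200017 -350.7078545    83.62314483]
0.27313512219373415 0.26456174174968694 0.5528804434316426 0.5749256410825155
```

Call:
carry_out([
  [0, 0, -0.2, 0, 0],
  [0, 0, -0.2, 0, 0],
])

```text
t: 3.88
tcp_pos: [491.6, -341.4, 76.1]
ee_rot: [-180.0, 0.0, -0.0]
contact_force: [-0.7, -1.2, 1.1]
grip_width: 0.1
```

Call:
carry_out([
  [0, 0, -0.2, 0, 0],
  [0, 0, -0.1, 0, 0],
])

```text
t: 4.05
tcp_pos: [491.8, -338.5, 76.1]
ee_rot: [-180.0, 0.0, -0.0]
contact_force: [-1.6, -3.9, -0.8]
grip_width: 0.3
```

```bash
python3 - <<'E'
from h import *
c=snap('wrist','w3.png'); print(c['position'],c['attitude'])
E
```

```text
[ 568.56331081 -338.56914978  218.93247489] [ 1.62502800e+02 -4.24446007e-02 -8.99265253e+01]
```

View pics/w3.png

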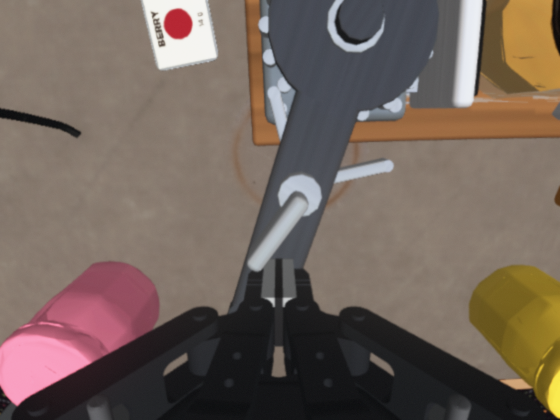

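Call:
carry_out([
  [0, 0, 0.8, 0, 0],
  [0, 0, 1, 0, 0],
  [0.35, 0, 0, -3, 0],
  [0.35, 0, 0, -4, 0],
  [0.35, -1, 0, -4, 0],
  [0.35, -2, 0, 0, 0],
  [0.35, 0, 0, 0, 0],
  [0.35, 0, 0, 0, 0],
])

```text
t: 4.77
tcp_pos: [461.8, -357.8, 187.0]
ee_rot: [180.0, -0.1, -0.1]
contact_force: [-0.5, -0.2, -0.2]
grip_width: 30.0
```

```bash
python3 - <<'E'
from h import *
c=snap('wrist','w4.png'); print(c['position'],c['attitude'])
E
```

```text
[ 538.32389511 -357.78527305  329.930506  ] [ 1.62609064e+02 -7.61022862e-02 -8.99988917e+01]
```

View pics/w4.png

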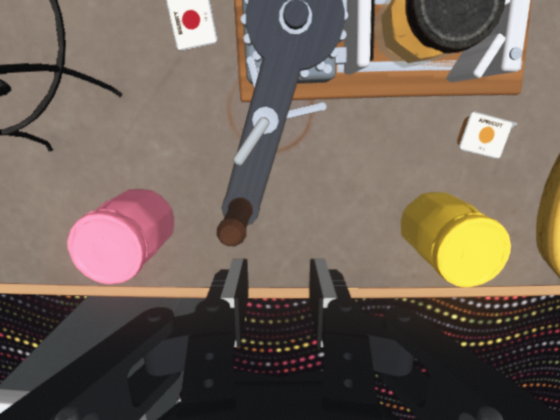

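```bash
python3 - <<'E'
from h import *
c=load('w4.png')
A=atz(c,296,13,76);H=atz(c,265,119,82);T=atz(c,238,160,90);G=atz(c,231,233,130)
print(A,H,T,G,dep(c,231,233))
ang=lambda p,q:np.arctan2(q[1]-p[1],-(q[0]-p[0]))
print(ang(A,H),ang(A,G),ang(H,T),np.hypot(*(G-A)[:2]))
for u,v in [(240,265),(315,265)]: print(atz(c,u,v,187))
E
```

```text
[ 604.98156861 -370.48405179   76.        ] [ 532.85415536 -348.37164004   82.        ] [ 503.91910002 -328.51443032   90.        ] [ 461.92844833 -327.07211587  130.        ] [ 461.97296664 -327.09001351  130.11650652]
0.29747730236012737 0.29463470740157355 0.6014504496961525 149.49512166112635
[ 467.14816222 -339.44623661  187.        ]
[ 467.12671004 -375.75209127  187.        ]
```

Call:
carry_out([
  [0.35, -0.1, -1.5, 0, 5.6],
  [0.35, 0, 0, 0, 5.6],
  [0.35, 0, 0, 0, 5.6],
  [0.35, 0, 0, 0, 0],
  [0.35, 0, 0, 0, 0],
])

```text
t: 5.23
tcp_pos: [461.3, -341.8, 185.3]
ee_rot: [-180.0, 0.1, -16.6]
contact_force: [0.2, 0.1, 0.1]
grip_width: 29.9
```

Call:
carry_out([
  [0.35, -0.5, -1.36, 0, 0],
  [0.35, 0, 0, 0, 0],
  [0.35, 0, 0, 1.5, 0],
  [0.35, 0, 0, 1.5, 0],
  [0.35, 0, 0, 0, 0],
])

```text
t: 5.65
tcp_pos: [459.2, -326.2, 153.8]
ee_rot: [-179.9, 0.2, -16.7]
contact_force: [-0.4, 0.4, -0.2]
grip_width: 30.1
```

```bash
python3 - <<'E'
from h import *
c=snap('wrist','w5.png'); print(c['position'],c['attitude'])
E
```

```text
[ 533.03392458 -348.52918452  296.39038635] [ 1.62339314e+02  2.49786706e-02 -1.06606436e+02]
```

View pics/w5.png

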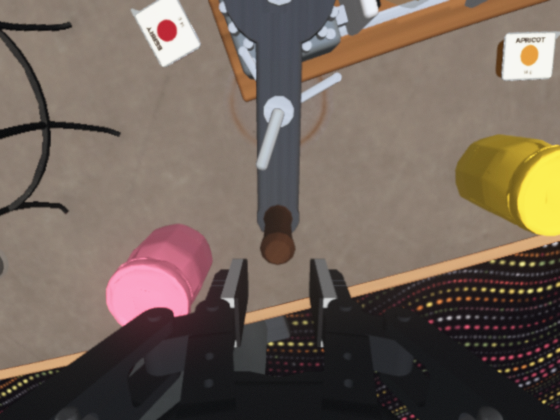

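Call:
carry_out([
  [0.35, 0.1, 0, 2, 0],
  [0.35, 0, 0, 2, 0],
  [0.35, 0, 0, 2, 0],
  [0.35, 0, 0, 0.5, 0],
  [0.35, 0, 0, 0, 0],
  [0.35, 0, 0, 0, 0],
])

```text
t: 6.2
tcp_pos: [461.6, -327.9, 92.3]
ee_rot: [180.0, -0.0, -16.8]
contact_force: [-0.2, 0.3, 0.2]
grip_width: 30.0
```

Call:
carry_out([
  [0.35, 0.03, 0.9, 0, -3.44],
  [0.35, 0.03, 0.9, 0, -3.44],
  [0.35, 0.03, 0.9, 0, -3.44],
  [0.35, 0.03, 0.9, 0, -3.44],
])

```text
t: 6.53
tcp_pos: [455.7, -363.4, 92.9]
ee_rot: [180.0, -0.1, -2.8]
contact_force: [1.3, 1.9, -1.1]
grip_width: 30.1
```

Call:
carry_out([
  [0.35, 0.03, 0.9, 0, -3.44],
  [0.35, 0.03, 0.9, 0, -3.44],
  [0.35, 0.03, 0.9, 0, -3.44],
  [0.35, 0.03, 0.9, 0, -3.44],
  [0.35, 0.03, 0.9, 0, -3.44],
])

```text
t: 6.95
tcp_pos: [460.3, -408.2, 93.0]
ee_rot: [180.0, -0.1, 14.4]
contact_force: [1.7, 2.7, -1.5]
grip_width: 30.0
```

```bash
cat >> h.py <<'E'
def st():
    o=env.get_obs();p=o['tcp_pos'];a=np.arctan2(p[1]+371,604-p[0]);r=np.hypot(p[1]+371,604-p[0]);Y=np.radians(o['ee_rot'][2])
    f=o['contact_force'];print('t',round(o['t'],2),'phi %.3f r %.1f yawerr %.3f z %.1f'%(a+.032,r,Y+a,p[2]),'Ftan(+drive resist) %.1f Frad %.1f Fz %.1f'%(-(f[0]*np.sin(a)+f[1]*np.cos(a)),-f[0]*np.cos(a)+f[1]*np.sin(a),f[2]))
E
python3 - <<'E'
from h import *
st();c=snap('wrist','w6.png')
E
```

```text
t 6.95 phi -0.221 r 148.4 yawerr -0.003 z 93.0 Ftan(+drive resist) -2.2 Frad -2.3 Fz -1.5
```

View pics/w6.png

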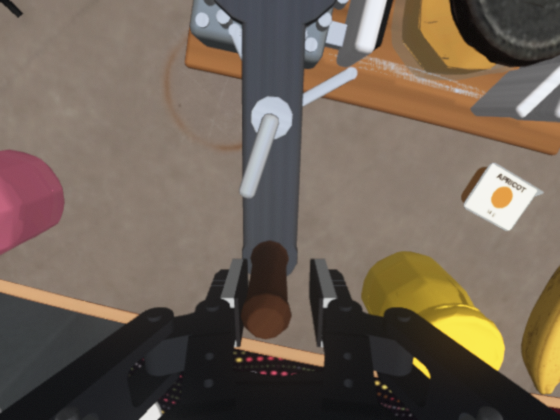

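Call:
carry_out([
  [0.35, 0.03, 0.9, 0, -3.44],
  [0.35, 0.03, 0.9, 0, -3.44],
  [0.35, 0.03, 0.9, 0, -3.44],
  [0.35, 0.03, 0.9, 0, -3.44],
])

```text
t: 7.33
tcp_pos: [473.1, -441.3, 92.9]
ee_rot: [180.0, -0.1, 28.0]
contact_force: [1.2, 2.3, 0.8]
grip_width: 30.1
```

Call:
carry_out([
  [0.35, 0.01, 0.4, 0, -1.53],
])

```text
t: 7.42
tcp_pos: [475.3, -445.4, 92.7]
ee_rot: [179.9, -0.1, 29.6]
contact_force: [0.4, 2.6, 1.2]
grip_width: 30.1
```

Call:
carry_out([
  [0.35, 0.01, 0.3, 0, -1.15],
])

```text
t: 7.5
tcp_pos: [476.7, -447.5, 92.6]
ee_rot: [179.9, -0.0, 30.6]
contact_force: [-0.8, 2.4, 1.7]
grip_width: 29.8
```

```bash
python3 - <<'E'
from h import *
st()
E
```

```text
t 7.5 phi -0.509 r 148.6 yawerr -0.007 z 92.6 Ftan(+drive resist) -2.4 Frad -0.5 Fz 1.7
```

Call:
carry_out([
  [0.35, 0.01, 0.3, 0, -1.15],
])

```text
t: 7.58
tcp_pos: [478.0, -449.9, 92.4]
ee_rot: [180.0, -0.0, 31.8]
contact_force: [-1.0, 1.7, 1.8]
grip_width: 29.9
```

```bash
python3 - <<'E'
from h import *
st()
c=snap('top','t7.png')
im=c['img'][140:270,280:450,::-1]; cv2.imwrite('pics/t7c.png',cv2.resize(im,None,fx=4.5,fy=4.5,interpolation=cv2.INTER_CUBIC))
c=snap('wrist','w7.png')
E
```

```text
t 7.58 phi -0.527 r 148.7 yawerr -0.005 z 92.4 Ftan(+drive resist) -1.9 Frad -0.0 Fz 1.8
```

View pics/t7c.png

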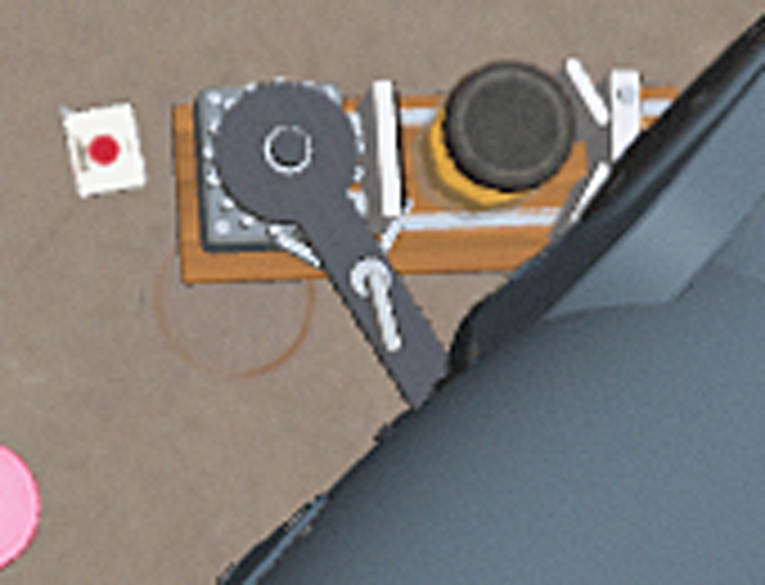

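View pics/w7.png

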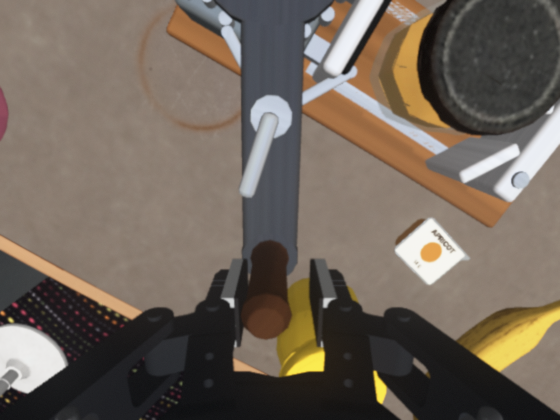

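Call:
carry_out([
  [0.35, 0.03, -0.9, 0, 3.44],
  [0.35, 0.03, -0.9, 0, 3.44],
  [0.35, 0.03, -0.9, 0, 3.44],
  [0.35, 0.03, -0.9, 0, 3.44],
  [0.35, 0.03, -0.9, 0, 3.44],
  [0.35, 0.03, -0.9, 0, 3.44],
])

```text
t: 8.18
tcp_pos: [458.0, -400.7, 91.7]
ee_rot: [179.8, 0.0, 10.8]
contact_force: [-0.3, -5.6, -2.7]
grip_width: 29.9
```

```bash
python3 - <<'E'
from h import *
st()
E
```

```text
t 8.18 phi -0.169 r 149.0 yawerr -0.012 z 91.7 Ftan(+drive resist) 5.4 Frad 1.4 Fz -2.7
```

Call:
carry_out([
  [0.35, 0.02, -0.6, 0, 2.29],
  [0.35, 0.02, -0.6, 0, 2.29],
  [0.35, 0.02, -0.6, 0, 2.29],
  [0.35, 0.02, -0.6, 0, 2.29],
  [0.35, 0.02, -0.6, 0, 2.29],
  [0.35, 0.02, -0.6, 0, 2.29],
])

```text
t: 8.68
tcp_pos: [455.3, -364.8, 91.6]
ee_rot: [179.9, 0.1, -2.9]
contact_force: [-4.5, -5.2, -1.0]
grip_width: 29.8
```

```bash
python3 - <<'E'
from h import *
st()
E
```

```text
t 8.68 phi 0.074 r 148.8 yawerr -0.008 z 91.6 Ftan(+drive resist) 5.4 Frad 4.3 Fz -1.0
```

Call:
carry_out([
  [0.35, 0.02, -0.6, 0, 2.29],
  [0.35, 0.02, -0.6, 0, 2.29],
  [0.35, 0.02, -0.6, 0, 2.29],
  [0.35, 0.02, -0.6, 0, 2.29],
])

```text
t: 9.02
tcp_pos: [458.4, -340.8, 91.6]
ee_rot: [179.9, 0.1, -12.0]
contact_force: [-4.6, -3.9, 0.7]
grip_width: 30.1
```

```bash
python3 - <<'E'
from h import *
st()
E
```

```text
t 9.02 phi 0.237 r 148.7 yawerr -0.005 z 91.6 Ftan(+drive resist) 4.8 Frad 3.7 Fz 0.7
```

Call:
carry_out([
  [0.35, 0.02, -0.6, 0, 2.29],
  [0.35, 0.02, -0.6, 0, 2.29],
  [0.35, 0.01, -0.3, 0, 1.15],
])

```text
t: 9.27
tcp_pos: [462.4, -325.9, 91.6]
ee_rot: [179.9, 0.1, -17.8]
contact_force: [-5.0, -4.2, 0.2]
grip_width: 29.8
```

```bash
python3 - <<'E'
from h import *
st(); c=snap('wrist','w8.png')
E
```

```text
t 9.27 phi 0.340 r 148.6 yawerr -0.002 z 91.6 Ftan(+drive resist) 5.5 Frad 3.5 Fz 0.2
```

View pics/w8.png

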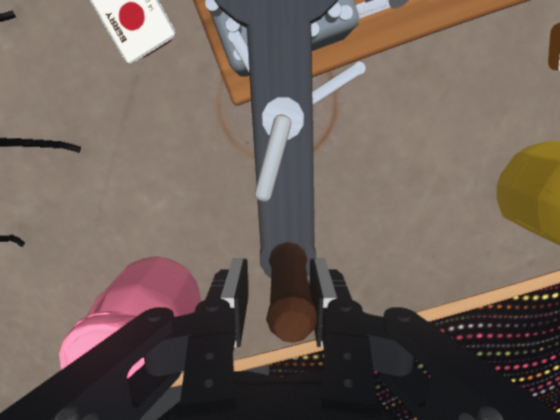

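Call:
carry_out([
  [0.35, 0.01, -0.3, 0, 1.15],
  [0.35, 0.01, -0.2, 0, 0.76],
])

```text
t: 9.48
tcp_pos: [464.1, -321.5, 91.5]
ee_rot: [179.9, 0.1, -19.6]
contact_force: [-5.1, -3.6, 0.6]
grip_width: 29.8
```

Call:
carry_out([
  [0.35, 0.03, 0.9, 0, -3.44],
  [0.35, 0.03, 0.9, 0, -3.44],
  [0.35, 0.03, 0.9, 0, -3.44],
  [0.35, 0.03, 0.9, 0, -3.44],
  [0.35, 0.03, 0.9, 0, -3.44],
  [0.35, 0.03, 0.9, 0, -3.44],
  [0.35, 0.03, 0.9, 0, -3.44],
  [0.35, 0.03, 0.9, 0, -3.44],
  [0.35, 0.03, 0.9, 0, -3.44],
  [0.35, 0.03, 0.9, 0, -3.44],
  [0.35, 0.03, 0.9, 0, -3.44],
  [0.35, 0.03, 0.9, 0, -3.44],
  [0.35, 0.03, 0.9, 0, -3.44],
  [0.35, 0.03, 0.9, 0, -3.44],
])

```text
t: 10.65
tcp_pos: [475.5, -442.9, 91.6]
ee_rot: [-180.0, -0.0, 28.8]
contact_force: [0.2, 2.9, 0.7]
grip_width: 30.0
```

```bash
python3 - <<'E'
from h import *
st(); c=snap('wrist','w9.png')
c=snap('top','t9.png')
im=c['img'][140:270,280:450,::-1]; cv2.imwrite('pics/t9c.png',cv2.resize(im,None,fx=4.5,fy=4.5,interpolation=cv2.INTER_CUBIC))
E
```

```text
t 10.65 phi -0.478 r 147.2 yawerr -0.007 z 91.6 Ftan(+drive resist) -2.4 Frad -1.5 Fz 0.7
```

View pics/w9.png

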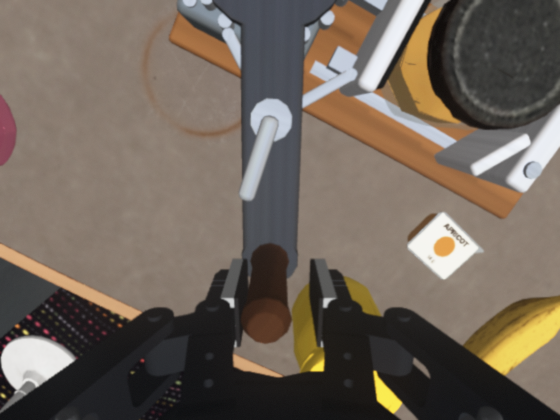

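View pics/t9c.png

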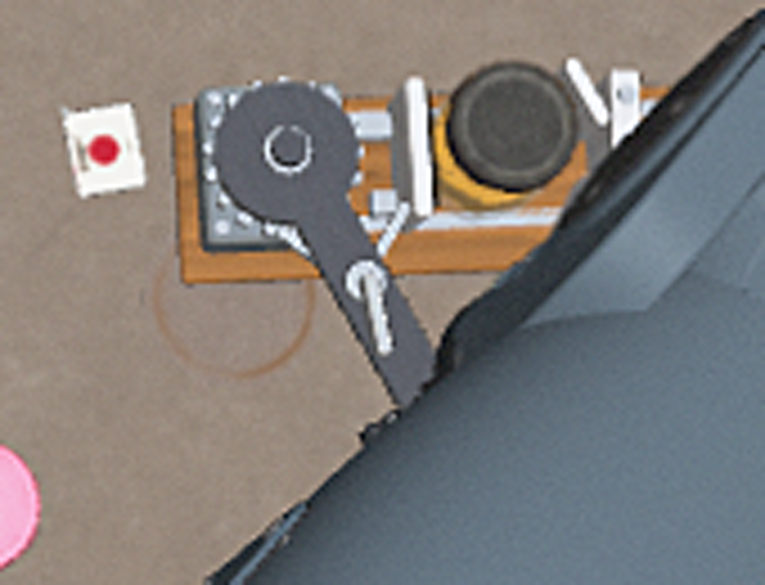

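```bash
python3 - <<'E'
from h import *
c=load('top0.png')
g=lambda x,y,z:atz(c,280+x/4.5-.4,140+y/4.5-.4,z)[:2]
u1,u2=g(567,62,50),g(599,122,50); l1,l2=g(600,168,50),g(572,212,50)
J=g(510,125,86); print(u1,u2,l1,l2,J)
d=np.array([.033,-.9995])
for a,b in [(u1,u2),(l1,l2)]:
    t=(b-a)/np.linalg.norm(b-a); n=np.array([-t[1],t[0]])
    if n@(J-a)<0:n=-n
    for s in range(0,60):
        if n@(J+d*s-a)<32.5: print(s,n@(J-a));break
c=load('t9.png')
for x,y in[(405,80),(425,80),(412,215),(432,213)]: print(g(x,y,70))
print(g(513,126,86))
E
```

```text
[ 651.88964534 -519.11782709] [ 620.60902269 -534.0850372 ] [ 596.83383437 -533.44382357] [ 574.31085204 -518.06429686] [ 611.20968061 -479.35562055]
23 53.425955175226086
26 52.77465782449264
[ 637.82748295 -431.65318449]
[ 637.79356141 -441.6670409 ]
[ 569.65568537 -432.74035743]
[ 570.60081748 -442.69818689]
[ 610.70517284 -480.81568467]
```

Call:
carry_out([
  [0.35, 0.01, 0.4, 0, -1.53],
  [0.35, -0.05, 0.3, 0, -1.15],
])

```text
t: 10.92
tcp_pos: [478.4, -448.6, 91.3]
ee_rot: [-180.0, -0.0, 31.3]
contact_force: [0.0, 3.8, 0.1]
grip_width: 29.7
```

Call:
carry_out([
  [0.35, 0.02, -0.9, 0, 3.44],
  [0.35, 0.02, -0.9, 0, 3.44],
  [0.35, 0.02, -0.9, 0, 3.44],
  [0.35, 0.02, -0.9, 0, 3.44],
  [0.35, 0.02, -0.9, 0, 3.44],
  [0.35, 0.02, -0.9, 0, 3.44],
])

```text
t: 11.42
tcp_pos: [458.7, -400.0, 91.5]
ee_rot: [179.9, 0.0, 10.4]
contact_force: [1.8, -4.4, -3.4]
grip_width: 30.2
```

```bash
python3 - <<'E'
from h import *
st()
E
```

```text
t 11.42 phi -0.165 r 148.1 yawerr -0.014 z 91.5 Ftan(+drive resist) 4.6 Frad -0.9 Fz -3.4
```

Call:
carry_out([
  [0.35, 0.02, -0.6, 0, 2.29],
  [0.35, 0.02, -0.6, 0, 2.29],
  [0.35, 0.02, -0.6, 0, 2.29],
  [0.35, 0.02, -0.6, 0, 2.29],
])

```text
t: 11.75
tcp_pos: [455.8, -376.1, 91.4]
ee_rot: [179.9, 0.1, 1.3]
contact_force: [-3.2, -5.7, -1.9]
grip_width: 29.8
```

```bash
python3 - <<'E'
from h import *
st()
E
```

```text
t 11.75 phi -0.002 r 148.3 yawerr -0.011 z 91.4 Ftan(+drive resist) 5.6 Frad 3.4 Fz -1.9
```

Call:
carry_out([
  [0.35, 0.02, -0.6, 0, 2.29],
  [0.35, 0.02, -0.6, 0, 2.29],
  [0.35, 0.02, -0.6, 0, 2.29],
])

```text
t: 12.0
tcp_pos: [456.3, -358.0, 91.4]
ee_rot: [179.9, 0.1, -5.6]
contact_force: [-4.9, -5.4, -0.2]
grip_width: 29.7
```

```bash
python3 - <<'E'
from h import *
st()
E
```

```text
t 12.0 phi 0.119 r 148.3 yawerr -0.009 z 91.4 Ftan(+drive resist) 5.8 Frad 4.4 Fz -0.2
```

Call:
carry_out([
  [0.35, 0, -0.6, 0, 2.29],
  [0.35, 0, -0.6, 0, 2.29],
  [0.35, 0, -0.6, 0, 2.29],
])

```text
t: 12.25
tcp_pos: [458.7, -340.1, 91.4]
ee_rot: [179.9, 0.1, -12.4]
contact_force: [-2.8, -5.1, -1.6]
grip_width: 29.7
```

```bash
python3 - <<'E'
from h import *
st()
E
```

```text
t 12.25 phi 0.241 r 148.5 yawerr -0.007 z 91.4 Ftan(+drive resist) 5.5 Frad 1.7 Fz -1.6
```

Call:
carry_out([
  [0.35, 0, -0.6, 0, 2.29],
  [0.35, 0, -0.6, 0, 2.29],
])

```text
t: 12.42
tcp_pos: [461.5, -328.4, 91.4]
ee_rot: [179.9, 0.0, -17.0]
contact_force: [-3.4, -5.0, -1.7]
grip_width: 30.1
```

Call:
carry_out([
  [0.35, 0, -0.4, 0, 1.53],
  [0.35, 0, -0.3, 0, 1.15],
])

```text
t: 12.58
tcp_pos: [463.7, -321.5, 91.4]
ee_rot: [179.9, 0.0, -19.6]
contact_force: [-4.0, -3.8, -1.8]
grip_width: 30.3
```

```bash
python3 - <<'E'
from h import *
st()
E
```

```text
t 12.58 phi 0.371 r 148.8 yawerr -0.004 z 91.4 Ftan(+drive resist) 4.9 Frad 2.5 Fz -1.8
```

Back for the third stroke.

Call:
carry_out([
  [0.35, 0.03, 0.9, 0, -3.44],
  [0.35, 0.03, 0.9, 0, -3.44],
  [0.35, 0.03, 0.9, 0, -3.44],
  [0.35, 0.03, 0.9, 0, -3.44],
  [0.35, 0.03, 0.9, 0, -3.44],
  [0.35, 0.03, 0.9, 0, -3.44],
  [0.35, 0.03, 0.9, 0, -3.44],
  [0.35, 0.03, 0.9, 0, -3.44],
  [0.35, 0.03, 0.9, 0, -3.44],
  [0.35, 0.03, 0.9, 0, -3.44],
  [0.35, 0.03, 0.9, 0, -3.44],
  [0.35, 0.03, 0.9, 0, -3.44],
  [0.35, 0.03, 0.9, 0, -3.44],
  [0.35, 0.03, 0.9, 0, -3.44],
  [0.35, 0.01, 0.5, 0, -1.9],
  [0.35, 0, 0.2, 0, -0.76],
])

```text
t: 13.92
tcp_pos: [478.6, -449.3, 91.3]
ee_rot: [-180.0, -0.0, 31.4]
contact_force: [-0.5, 1.8, 1.0]
grip_width: 30.0
```

```bash
python3 - <<'E'
from h import *
st(); c=snap('wrist','w10.png')
c=snap('top','t10.png')
im=c['img'][140:270,280:450,::-1]; cv2.imwrite('pics/t10c.png',cv2.resize(im,None,fx=4.5,fy=4.5,interpolation=cv2.INTER_CUBIC))
E
```

```text
t 13.92 phi -0.526 r 147.9 yawerr -0.010 z 91.3 Ftan(+drive resist) -1.8 Frad -0.5 Fz 1.0
```

View pics/w10.png

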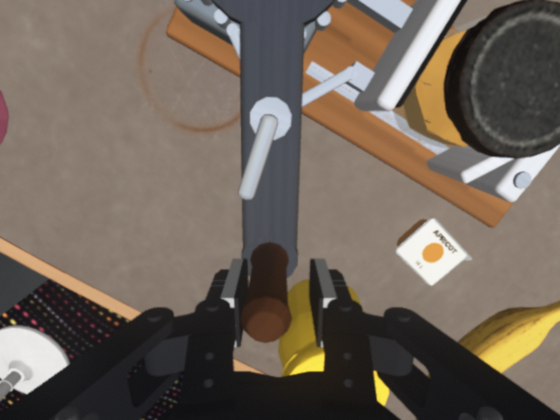

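View pics/t10c.png

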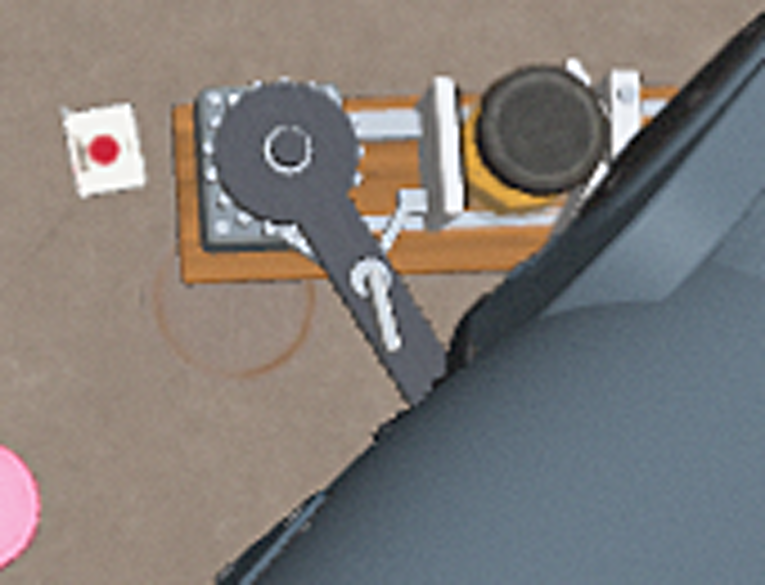

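Call:
carry_out([
  [0.35, 0.02, -0.9, 0, 3.44],
  [0.35, 0.02, -0.9, 0, 3.44],
  [0.35, 0.01, -0.5, 0, 1.9],
  [0.35, 0.01, -0.3, 0, 1.15],
  [0.35, 0.01, -0.3, 0, 1.15],
])

```text
t: 14.43
tcp_pos: [465.8, -423.8, 91.5]
ee_rot: [179.9, 0.0, 20.2]
contact_force: [0.7, -5.6, -3.7]
grip_width: 30.1
```

Call:
carry_out([
  [0.35, 0, -0.3, 0, 1.15],
  [0.35, 0, -0.3, 0, 1.15],
])

```text
t: 14.6
tcp_pos: [463.8, -418.4, 91.4]
ee_rot: [179.9, 0.0, 17.9]
contact_force: [0.1, -6.2, -2.8]
grip_width: 29.9
```

Call:
carry_out([
  [0.35, 0, -0.3, 0, 1.15],
  [0.35, 0, -0.3, 0, 1.15],
])

```text
t: 14.77
tcp_pos: [461.9, -412.7, 91.4]
ee_rot: [179.9, 0.0, 15.6]
contact_force: [-0.3, -5.2, -2.9]
grip_width: 30.2
```

```bash
python3 - <<'E'
from h import *
st()
E
```

```text
t 14.77 phi -0.253 r 148.1 yawerr -0.013 z 91.4 Ftan(+drive resist) 4.9 Frad 1.8 Fz -2.9
```

Call:
carry_out([
  [0.35, 0, -0.3, 0, 1.15],
  [0.35, 0, -0.2, 0, 0.76],
])

```text
t: 14.93
tcp_pos: [460.5, -407.7, 91.4]
ee_rot: [179.9, 0.0, 13.7]
contact_force: [-1.1, -5.6, -1.8]
grip_width: 30.0
```

Call:
carry_out([
  [0.35, 0, -0.3, 0, 1.15],
  [0.35, 0, -0.2, 0, 0.76],
])

```text
t: 15.1
tcp_pos: [459.3, -402.9, 91.4]
ee_rot: [179.9, 0.0, 11.8]
contact_force: [-1.5, -5.7, -1.7]
grip_width: 30.0
```

Call:
carry_out([
  [0.35, 0, -0.3, 0, 1.15],
  [0.35, 0, -0.2, 0, 0.76],
])

```text
t: 15.27
tcp_pos: [458.3, -397.9, 91.4]
ee_rot: [179.9, 0.0, 9.9]
contact_force: [-1.1, -6.1, -2.5]
grip_width: 29.9
```

```bash
python3 - <<'E'
from h import *
st()
E
```

```text
t 15.27 phi -0.151 r 148.2 yawerr -0.011 z 91.4 Ftan(+drive resist) 5.8 Frad 2.2 Fz -2.5
```

Call:
carry_out([
  [0.35, 0, -0.2, 0, 0.76],
  [0.35, 0, -0.2, 0, 0.76],
])

```text
t: 15.43
tcp_pos: [457.6, -394.2, 91.4]
ee_rot: [179.9, 0.0, 8.4]
contact_force: [-1.6, -6.1, -2.5]
grip_width: 29.8
```

Call:
carry_out([
  [0.35, 0, -0.2, 0, 0.76],
  [0.35, 0, -0.2, 0, 0.76],
])

```text
t: 15.6
tcp_pos: [457.0, -390.5, 91.4]
ee_rot: [179.9, 0.0, 6.8]
contact_force: [-1.6, -7.5, -3.9]
grip_width: 29.9
```

Call:
carry_out([
  [0.35, 0, -0.2, 0, 0.76],
  [0.35, 0, -0.2, 0, 0.76],
])

```text
t: 15.77
tcp_pos: [456.6, -386.9, 91.4]
ee_rot: [179.8, 0.0, 5.3]
contact_force: [-0.9, -8.9, -4.3]
grip_width: 29.9
```

```bash
python3 - <<'E'
from h import *
st(); snap('wrist','w11.png')
E
```

```text
t 15.77 phi -0.075 r 148.2 yawerr -0.015 z 91.4 Ftan(+drive resist) 8.8 Frad 1.8 Fz -4.3
```

View pics/w11.png

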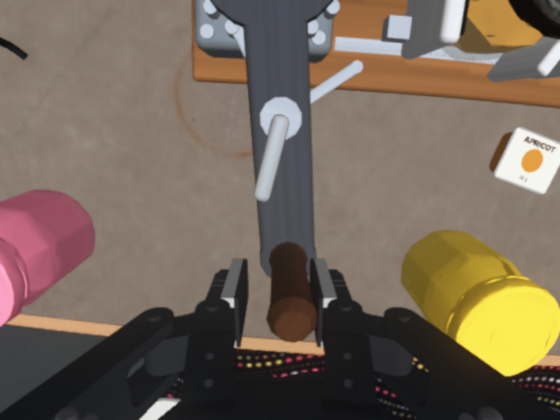

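Call:
carry_out([
  [0.35, 0, 0, 0, 0],
  [0.35, 0, 0, 0, 0],
])

```text
t: 15.98
tcp_pos: [456.5, -386.6, 91.4]
ee_rot: [179.9, 0.0, 5.3]
contact_force: [-1.3, -8.0, -2.6]
grip_width: 30.2
```

Call:
carry_out([
  [0.35, 0, -0.1, 0, 0.38],
  [0.35, 0, 0, 0, 0],
])

```text
t: 16.15
tcp_pos: [456.5, -385.9, 91.4]
ee_rot: [179.8, 0.0, 4.9]
contact_force: [-1.2, -8.2, -3.8]
grip_width: 29.8
```

```bash
python3 - <<'E'
from h import *
st(); c=snap('top','t12.png')
im=c['img'][140:270,280:450,::-1]; cv2.imwrite('pics/t12c.png',cv2.resize(im,None,fx=4.5,fy=4.5,interpolation=cv2.INTER_CUBIC))
E
```

```text
t 16.15 phi -0.069 r 148.3 yawerr -0.015 z 91.4 Ftan(+drive resist) 8.0 Frad 2.0 Fz -3.8
```

View pics/t12c.png

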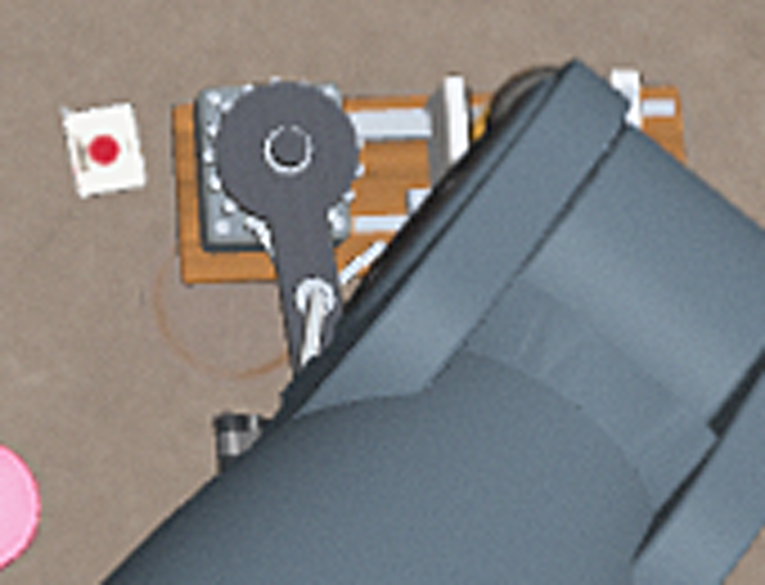

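Call:
carry_out([
  [0.35, 0, -0.15, 0, 0.57],
  [0.35, 0, 0, 0, 0],
])

```text
t: 16.37
tcp_pos: [456.4, -384.5, 91.4]
ee_rot: [179.8, 0.0, 4.4]
contact_force: [-0.4, -8.7, -4.4]
grip_width: 30.2
```

Call:
carry_out([
  [0.35, 0, 0, 0, 0],
  [0.35, 0, 0, 0, 0],
])

```text
t: 16.53
tcp_pos: [456.3, -384.5, 91.4]
ee_rot: [179.8, 0.0, 4.4]
contact_force: [-1.4, -8.6, -4.0]
grip_width: 30.0
```

```bash
python3 - <<'E'
from h import *
st()
E
```

```text
t 16.53 phi -0.059 r 148.3 yawerr -0.015 z 91.4 Ftan(+drive resist) 8.5 Frad 2.1 Fz -4.0
```

Call:
carry_out([
  [0.35, 0, -0.2, 0, 0.76],
  [0.35, 0, 0, 0, 0],
])

```text
t: 16.7
tcp_pos: [456.2, -382.6, 91.4]
ee_rot: [179.8, 0.0, 3.6]
contact_force: [-1.7, -9.8, -4.2]
grip_width: 29.8
```

Call:
carry_out([
  [0.35, 0, 0, 0, 0],
])

```text
t: 16.78
tcp_pos: [456.1, -382.7, 91.4]
ee_rot: [179.8, 0.0, 3.6]
contact_force: [-1.8, -10.0, -3.3]
grip_width: 29.9
```

```bash
python3 - <<'E'
from h import *
st()
E
```

```text
t 16.78 phi -0.047 r 148.3 yawerr -0.016 z 91.4 Ftan(+drive resist) 9.8 Frad 2.6 Fz -3.3
```

Call:
carry_out([
  [0.35, 0, 0.2, 0, 0],
  [0.35, 0, 0.2, 0, 0],
  [0.35, 0, 0.1, 0, 0],
  [0.35, 0, 0, 0, 0],
  [0.35, 0, 0, 0, 0],
])

```text
t: 17.2
tcp_pos: [456.8, -386.3, 91.4]
ee_rot: [180.0, 0.0, 3.7]
contact_force: [0.1, -5.1, -1.4]
grip_width: 30.1
```

```bash
python3 - <<'E'
from h import *
st();snap('wrist','w13.png')
E
```

```text
t 17.2 phi -0.072 r 148.0 yawerr -0.039 z 91.4 Ftan(+drive resist) 5.1 Frad 0.4 Fz -1.4
```

View pics/w13.png

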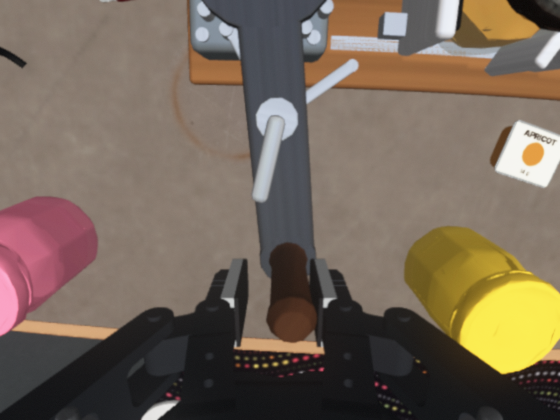

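Call:
carry_out([
  [0.35, 0, 0.2, 0, -0.7],
  [0.35, 0, 0.2, 0, -0.7],
  [0.35, 0, 0, 0, 0],
])

```text
t: 17.5
tcp_pos: [457.2, -389.8, 91.3]
ee_rot: [-180.0, -0.0, 5.2]
contact_force: [-1.0, -0.7, -0.5]
grip_width: 30.3
```

```bash
python3 - <<'E'
from h import *
st();snap('wrist','w14.png')
E
```

```text
t 17.5 phi -0.096 r 148.0 yawerr -0.037 z 91.3 Ftan(+drive resist) 0.6 Frad 1.1 Fz -0.5
```

View pics/w14.png

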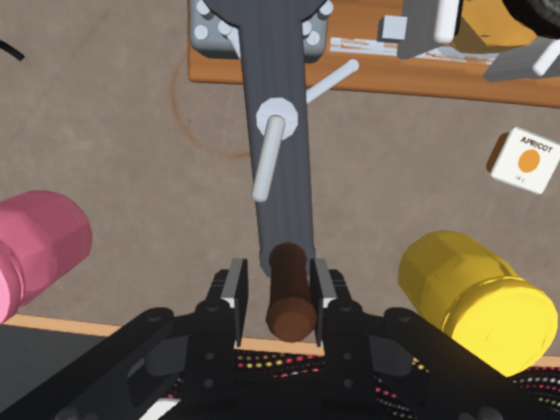

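Call:
carry_out([
  [0.35, 0, 0.3, 0, -0.7],
  [0.45, 0, 0, 0, 0],
  [0.45, 0, 0, 0, 0],
  [0.45, 0, 0, -1, 0],
  [0.45, 0, 0, -3, 0],
  [0.45, 0, 0, -3, 0],
  [0.45, 0, 0, -3, 0],
  [0.45, 0, 0, 0, 0],
  [0.45, 0, 0, 0, 0],
])

```text
t: 18.3
tcp_pos: [458.3, -393.4, 193.9]
ee_rot: [179.8, -0.2, 5.8]
contact_force: [0.1, -0.0, -0.6]
grip_width: 38.4
```

```bash
python3 - <<'E'
from h import *
st();snap('wrist','w15.png');c=snap('top','t15.png')
im=c['img'][140:270,280:450,::-1]; cv2.imwrite('pics/t15c.png',cv2.resize(im,None,fx=4.5,fy=4.5,interpolation=cv2.INTER_CUBIC))
E
```

```text
t 18.3 phi -0.121 r 147.5 yawerr -0.051 z 193.9 Ftan(+drive resist) 0.1 Frad -0.1 Fz -0.6
```

View pics/w15.png

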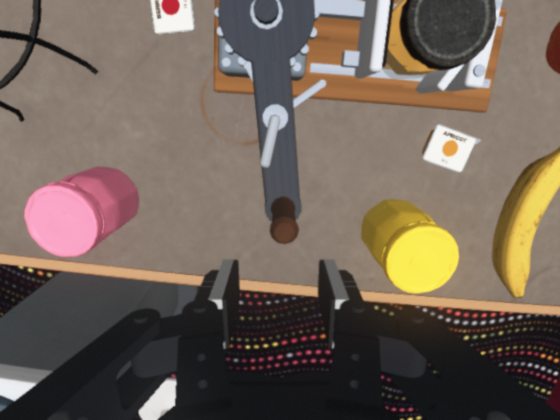

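View pics/t15c.png

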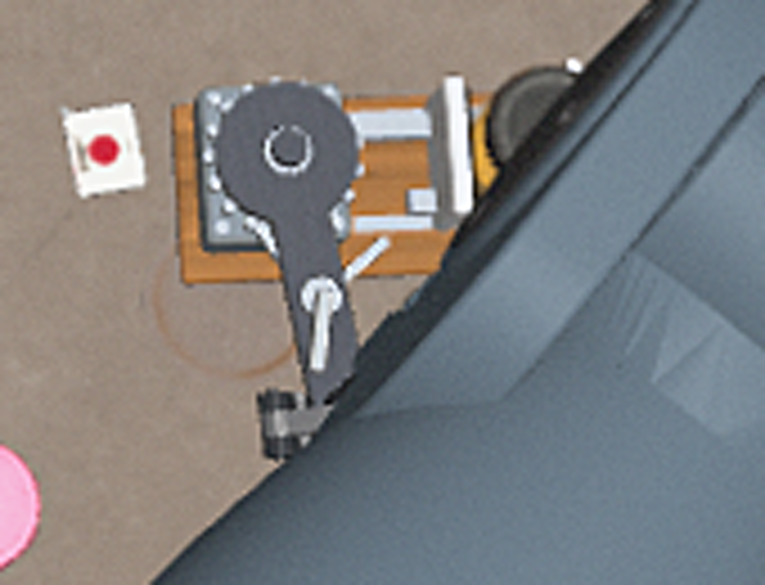

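Call:
carry_out([
  [0.45, 0, 2, -2, 0],
  [0.45, 0, 3, -2, 0],
  [0.45, 0, 3, 0, 0],
  [0.45, 0.5, 3, 0, 0],
  [0.45, 1, 0, 0, 0],
  [0.45, 0, 0, 0, 0],
  [0.45, 0, 0, 0, 0],
])

```text
t: 18.98
tcp_pos: [483.2, -500.0, 229.4]
ee_rot: [-179.8, 0.1, 5.9]
contact_force: [-0.7, -0.4, 0.1]
grip_width: 38.1
```

```bash
python3 - <<'E'
from h import *
st();c=snap('wrist','w16.png')
cv2.imwrite('pics/w16c.png',cv2.resize(c['img'][0:200,120:400,::-1],None,fx=2.8,fy=2.8,interpolation=cv2.INTER_CUBIC))
E
```

```text
t 18.98 phi -0.786 r 176.7 yawerr -0.716 z 229.4 Ftan(+drive resist) -0.2 Frad 0.8 Fz 0.1
```

View pics/w16c.png

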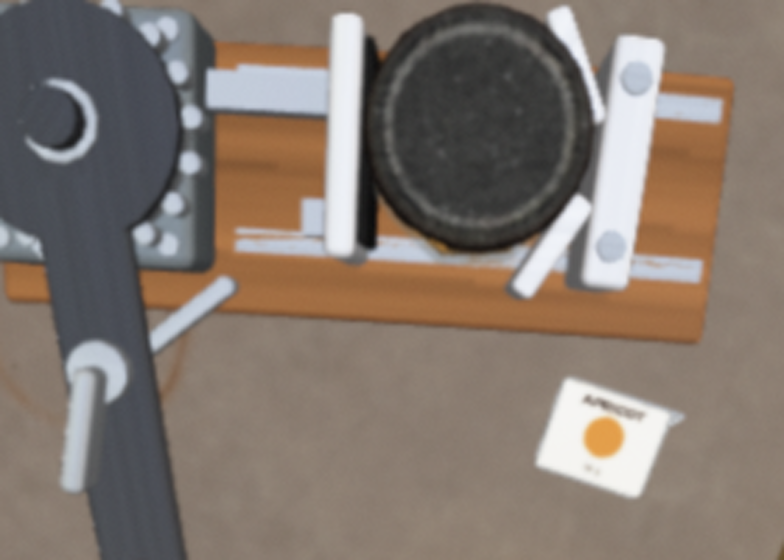

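```bash
python3 - <<'E'
from h import *
a=load('t12.png')['img'];b=load('t15.png')['img'];c9=load('t10.png')['img']
def col(i): # rows of upper jaw 158..170, cols 365..392
    return i[160:169,370:390].astype(float).mean(axis=(0,2))
for i in(a,b,c9): print(col(i).round(0))
g=lambda i:cv2.cvtColor(i,cv2.COLOR_RGB2GRAY).astype(np.float32)
def sh(i,j,r0,r1,c0,c1):
    h=cv2.createHanningWindow((c1-c0,r1-r0),cv2.CV_32F);return cv2.phaseCorrelate(g(i)[r0:r1,c0:c1],g(j)[r0:r1,c0:c1],h)
print(sh(a,b,156,172,368,388),sh(a,b,160,186,290,316))
E
```

```text
[174. 175. 177. 177. 168. 142. 107. 109. 113. 183. 245. 247. 247. 183.
  71. 143. 147. 126.  80.  61.]
[174. 174. 177. 176. 166. 141. 108. 107. 113. 181. 244. 247. 246. 181.
  71. 142. 145. 124.  81.  68.]
[172. 172. 163. 131. 105. 103. 123. 202. 243. 246. 243. 117.  84. 149.
 136. 115.  79.  61.  73.  88.]
((0.0018843395571419563, -0.11089153740529412), 1.0159942172467709) ((0.4978358159339198, 0.4895886672396941), 0.988591705003066)
```

```bash
python3 - <<'E'
from h import *
c=snap('scene','s17.png')
E
```

```text
(no output)
```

View pics/s17.png

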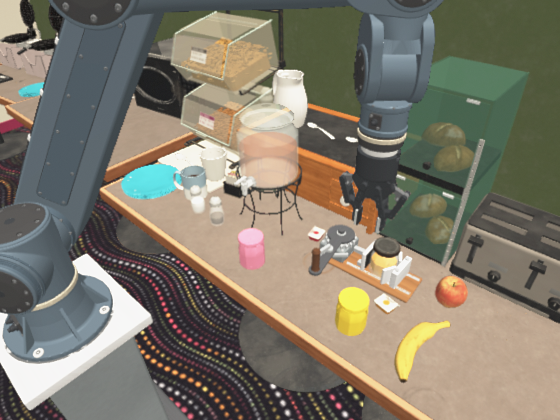

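The honey jar (385,255) is clamped upright and everything else stands where it was. The gripper is clear of the vise.

```bash
python3 -c "
from rig import env
print(env.hand_in())"
```

```text
the job is handed in; nothing more can be done
None
```

The honey jar is clamped against the V stop, the handle is released, and the job was handed in at about 19 s.

I pushed the thumb lever over with shut fingers; it measured about +0.3 afterwards, against its stop. Then I wound the jaw in with three handle strokes, the grip held loosely between the pads. The drag was about 5 to 6 N throughout and rose steadily to 9.8 N well inside the handle's swing, so I stopped there.

**Last checks:**
- The jar sits upright, touching both the rubber pad and the V stop.
- The lever is still on the tightening side, and the gripper is clear of everything.
- The neighbouring things look undisturbed in the pictures.
- After I let go, the handle sprang back about 7 mm at the grip. The jaw then stood within about 0.1 mm of where it was in the last top picture before release, taken at about 8 N.

**Not confirmed or off:**
- I could not measure the force left on the jar after release. I estimate about 17 to 18 N, which is roughly what the jaw's friction can hold.
- The jaw travelled about 34 to 35 mm before gripping. My picture estimate beforehand was 39 to 40 mm, though the result is within the stated 25 to 48 mm.

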